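# Nest the washed cups mouth-down on the sheet pan

### The job

Clear the three washed steel cups from the counter: keeping them mouth-down, stand the small one on an empty part of the sheet pan's floor, lower the medium one over it and then the large one over both, so that each is fully home with its rim flat on the pan. Lower the cups gently, without dropping, forcing or jamming them, and leave the scoop, the jar and the shaker where they are.

Things in the scene. Friction and masses are not known exactly. Their poses are not given: they have to be found in the camera images.
- cup_small: The smallest of three plain steel tapered cups, round, standing mouth-down (wide open end below). 70 mm high; outer diameter 52 mm at the mouth, 38 mm at the closed top, straight taper; wall 2.5 mm, top 3 mm thick; about 70 g. Origin: centre of the mouth in the plane of its rim; z up the axis to the closed end.
- cup_medium: The middle-sized of three plain steel tapered cups, round, standing mouth-down (wide open end below). 85 mm high; outer diameter 63 mm at the mouth, 46 mm at the closed top, straight taper; wall 2.5 mm, top 3 mm thick; about 100 g. Origin: centre of the mouth in the plane of its rim; z up the axis to the closed end. Home over the small cup it has about 2 to 3 mm of play all round.
- cup_large: The largest of three plain steel tapered cups, round, standing mouth-down (wide open end below). 100 mm high; outer diameter 74 mm at the mouth, 54 mm at the closed top, straight taper; wall 2.5 mm, top 3 mm thick; about 140 g. Origin: centre of the mouth in the plane of its rim; z up the axis to the closed end. Home over the medium cup it has about 2 to 3 mm of play all round.
- pan_floor (a point): Centre of the floor of the aluminium sheet pan, on its upper surface, 4 mm above the counter. The pan is fixed, flat, 240 mm along this point's x axis by 330 mm along its y axis, with an upright rim that reaches 16 mm above its floor; z up. Cups may stand anywhere on the floor clear of the rim and the scoop.
- scoop: Steel ice-cream scoop with a wooden handle, 187 mm long, 44 mm wide, 16 mm high, lying on the pan near the pan's +y end, roughly parallel to the pan's x axis; origin at the underside near the middle of its length. To be left alone.
- jar: Closed amber glass jar, 68 mm across, 90 mm high, on the counter near the cups; origin at the centre of its underside. To be left alone.
- shaker: White sugar shaker, straight-sided and closed like a small can, 52 mm across, 70 mm high, on the counter near the cups; origin at the centre of its underside. To be left alone.

How it is judged:
On the way, in this order (a step that is already met when the one before it is completed fails the run):
1. the small cup stands mouth-down on the pan's floor, let go (x of cup_small in the frame of pan_floor between -0.09 and 0.09 m and y of cup_small in the frame of pan_floor between -0.135 and 0.135 m and z of cup_small in the frame of pan_floor between -0.003 and 0.003 m and angle between cup_small's own z axis and vertical below 0.04 rad and linear speed of cup_small below 0.03 m/s and contact force between the fingers and cup_small below 0.1 N), for 0.2 s.
2. the medium cup is home over the small one, rim flat on the pan, let go (z of cup_medium in the frame of pan_floor between -0.003 and 0.003 m and angle between each of cup_medium, cup_small's own z axis and vertical below 0.04 rad and linear speed of each of cup_medium, cup_small below 0.03 m/s and horizontal distance between cup_medium and cup_small below 0.007 m and x of cup_small in the frame of pan_floor between -0.09 and 0.09 m and y of cup_small in the frame of pan_floor between -0.135 and 0.135 m and z of cup_small in the frame of pan_floor between -0.003 and 0.003 m and contact force between the fingers and cup_medium below 0.1 N), for 0.2 s.
3. the large cup is home over the medium one, rim flat on the pan, let go (z of cup_large in the frame of pan_floor between -0.003 and 0.003 m and angle between each of cup_large, cup_medium, cup_small's own z axis and vertical below 0.04 rad and linear speed of each of cup_large, cup_medium, cup_small below 0.03 m/s and horizontal distance between cup_large and cup_medium below 0.007 m and z of cup_medium in the frame of pan_floor between -0.003 and 0.003 m and horizontal distance between cup_medium and cup_small below 0.007 m and x of cup_small in the frame of pan_floor between -0.09 and 0.09 m and y of cup_small in the frame of pan_floor between -0.135 and 0.135 m and z of cup_small in the frame of pan_floor between -0.003 and 0.003 m and contact force between the fingers and cup_large below 0.1 N), for 0.2 s.
At the end, for the whole second after the job is handed in: The small cup stands mouth-down on the pan (within 90 mm of its centre along x, 135 mm along y), the medium over it, the large over both, centres within 7 mm; every rim within 3 mm of the pan's floor, every cup within 0.04 rad of upright, all at rest (x of cup_small in the frame of pan_floor between -0.09 and 0.09 m and y of cup_small in the frame of pan_floor between -0.135 and 0.135 m and z of cup_small in the frame of pan_floor between -0.003 and 0.003 m and angle between each of cup_small, cup_medium, cup_large's own z axis and vertical below 0.04 rad and linear speed of each of cup_small, cup_medium, cup_large below 0.03 m/s and z of cup_medium in the frame of pan_floor between -0.003 and 0.003 m and horizontal distance between cup_medium and cup_small below 0.007 m and z of cup_large in the frame of pan_floor between -0.003 and 0.003 m and horizontal distance between cup_large and cup_medium below 0.007 m); the robot touches nothing.
It fails at once if the scoop is pushed more than 30 mm from its place (distance of scoop from where it was at the start of the episode above 0.03 m).
It fails at once if the jar is pushed more than 30 mm from its place (distance of jar from where it was at the start of the episode above 0.03 m).
It fails at once if the shaker is pushed more than 30 mm from its place (distance of shaker from where it was at the start of the episode above 0.03 m).
It fails at once if a cup is dropped (it falls faster than 0.5 m/s within 50 mm of the pan's floor) ((x of cup_small in the frame of pan_floor between -0.12 and 0.12 m and y of cup_small in the frame of pan_floor between -0.165 and 0.165 m and z of cup_small in the frame of pan_floor below 0.05 m and linear speed of cup_small above 0.5 m/s) or (x of cup_medium in the frame of pan_floor between -0.12 and 0.12 m and y of cup_medium in the frame of pan_floor between -0.165 and 0.165 m and z of cup_medium in the frame of pan_floor below 0.05 m and linear speed of cup_medium above 0.5 m/s) or (x of cup_large in the frame of pan_floor between -0.12 and 0.12 m and y of cup_large in the frame of pan_floor between -0.165 and 0.165 m and z of cup_large in the frame of pan_floor below 0.05 m and linear speed of cup_large above 0.5 m/s)).
It fails at once if one cup is forced against another (more than 30 N) (contact force between any of cup_medium, cup_large and cup_small above 30 N or contact force between cup_large and cup_medium above 30 N).
It also fails if it takes over 72 s, if anything falls off the work surface, if the arm or the gripper's body presses on something with over 40 N, if the wrist force passes 120 N, or if a joint passes its speed limit or range.

### The arm

A 6-joint arm with a two-finger parallel gripper is mounted at the origin on the work surface. World frame = base frame: x ahead of the robot, y to its left, z up, the work surface at z = 0. Lengths are in m, angles in rad, forces in N, time in s.
With the tool pointing down it reaches from about 0.35 to 1 m from the base axis. Payload 7.1 kg.
Tool frame: the origin (TCP) lies between the finger pads; the fingertips stand 22 mm ahead of it and the grasp point (between the pads) lies 3 mm ahead of it; x points along the fingers, y is the direction in which the jaws open and shut, and the axes are right-handed (so a half turn about x gives the same grasp; the last joint's range is limited). The gripper opens to 85 mm and grips with 20 to 120 N. Pads are 22 mm wide; open, the fingers measure 114 mm over their backs; the gripper's body (76 mm by 85 mm) begins 54 mm behind the grasp point. The pads swing forward as they close: fully open they stand 13 mm farther back than shut.
Start: joints at [1.3, 0.423, 1.63, -0, 1.089, -0.019], TCP at [0.156, 0.605, 0.253] pointing down, gripper open.
Joint ranges: [-3, 3], [-0.9, 2.11], [0.09, 2.58], [-1.31, 4.45], [0.11, 2.69], [-2.54, 2.54]. Speed limits (rad/s): [2.39, 2.39, 3.01, 3.14, 3.14, 3.14].

### API

Orientations are given as a rotation vector (axis times angle).
In Python, from rig import manip gives the robot as it stands. The module is installed in compiled form; this text tells all that it offers. Calls block until the motion is done:
- manip.move_to(position, orientation): joint-space move of the TCP to a pose.
- manip.servo_line(position, orientation=None, rate=0.15): straight line of the TCP; orientation=None keeps the orientation; rate is the mean speed in m/s.
- manip.set_joints(angles): joint-space move.
- manip.command_gripper(opening, f_grip=None): finger opening in m; f_grip is the grip in N (None keeps the last); returns when the fingers have stopped.
- manip.hold(seconds).
- manip.solve_ik(position, orientation): joint angles nearest the present ones, or None.
- manip.camera(name): name is "scene" or "top" or "wrist"; returns a dict with "image" (480x640x3 uint8, red, green, blue), "fx", "fy", "cx", "cy" (pixels), "cam_to_world" (4x4, takes a point from camera to world coordinates); the wrist camera has in their place "mount" (4x4, takes a point from camera to tool coordinates, whose origin is the TCP and whose axes are the tool frame's). Camera axes: x right, y down, z forward; pixel columns grow to the right and rows downward; lengths in m; the calibration is good to about 2 mm. A picture is of the moment at which its call begins: read the wrist's pose just before it. There is no depth.
A pose or a line that the arm cannot do raises manip.IKError and nothing moves.
- manip.sign_off(): hands the job in, once; it reports no verdict.
Readings, each from a call of its own:
- manip.get_time(): time.
- manip.get_joint_positions(): joint angles.
- manip.get_joint_vel(): joint speeds.
- manip.get_tau(): joint torques, N m.
- manip.get_position(): TCP position.
- manip.get_ee_rot(): TCP orientation.
- manip.get_contact_force(): force on the tool from outside, world axes, zero at the start.
- manip.get_torque(): the same for the moment, N m.
- manip.get_width(): finger opening in m.
Only numpy, scipy, OpenCV 4.12 (cv2) and the standard library are available. Lean on these libraries where they do the work, as an engineer would, in place of code of your own. Each camera call takes 0.05 s, during which the arm holds its last target. There are 200 camera calls.

## Working session

There is one attempt and no reset: what is moved stays moved. The work goes in short steps, each a Python script; the robot and the scene stay as the last script left them, time stands still between calls to the robot, and variables do not carry over. Pictures are saved under pics/ and viewed, about 8 in all and at most 12, crops included, and the job is handed in when it is done.

```bash
mkdir -p pics; python3 - <<'E'
from rig import manip
import cv2,numpy as np
for n in("top","scene"):
    c=manip.camera(n);cv2.imwrite(f"pics/{n}0.png",c["image"][:,:,::-1])
    print(n,c["fx"],c["fy"],c["cx"],c["cy"]);print(np.round(c["cam_to_world"],4).tolist())
print(manip.get_ee_rot(),manip.get_time(),manip.get_width())
print(np.round(manip.camera("wrist")["mount"],4).tolist())
E
```

```text
top 577.3291041005278 577.3291041005278 330.1142259163038 238.64493011954283
[[-0.0121, -0.9966, 0.082, 0.486], [-0.9999, 0.0127, 0.0071, 0.0112], [-0.0081, -0.0819, -0.9966, 1.1642], [0.0, 0.0, 0.0, 1.0]]
scene 441.33070994620056 441.33070994620056 314.89674389011947 237.38051317206617
[[-0.0296, 0.5514, -0.8337, 1.363], [0.9993, 0.0366, -0.0113, 0.0527], [0.0243, -0.8335, -0.552, 0.5525], [0.0, 0.0, 0.0, 1.0]]
[ 0.19651259  1.5619481  -0.19879147] 0.1 0.08532144369419664
[[0.0001, -0.278, 0.9606, -0.1207], [1.0, 0.0009, 0.0002, -0.0002], [-0.0009, 0.9606, 0.278, -0.071], [0.0, 0.0, 0.0, 1.0]]
```

View pics/top0.png

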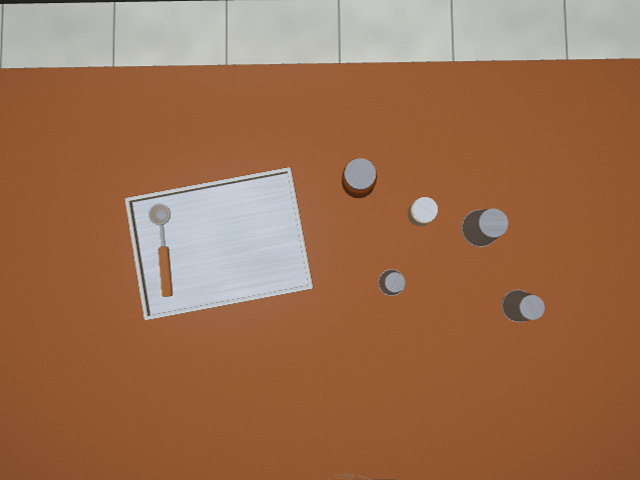

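View pics/scene0.png

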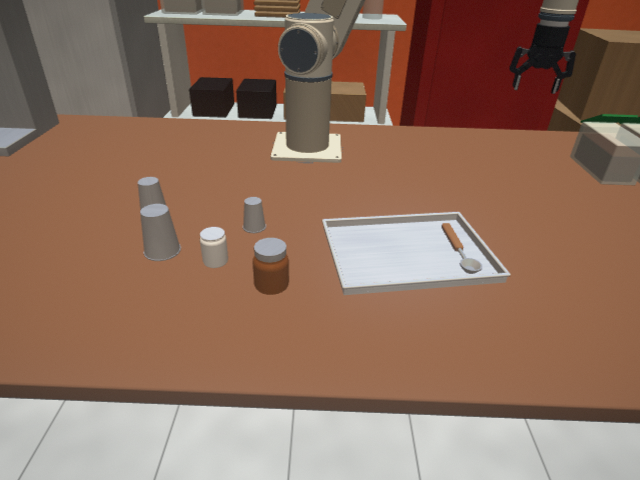

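The top view shows the cup tops at about small (395,283), medium (532,307) and large (493,223). The shaker is at (424,210) and the jar at (360,174). The pan corners are (127,199), (290,168), (312,288) and (145,319), with the scoop at its left end. The scene view agrees with this layout. Next I'll enlarge the cups and compute positions.

```bash
cat > h.py <<'E'
import numpy as np,cv2
from rig import manip
from scipy.spatial.transform import Rotation as R
def px2w(c,u,v,z,T=None):
    T=c["cam_to_world"] if T is None else T; T=np.array(T)
    d=T[:3,:3]@[(u-c["cx"])/c["fx"],(v-c["cy"])/c["fy"],1]
    return T[:3,3]+d*(z-T[2,3])/d[2]
def w2px(c,p):
    T=np.linalg.inv(np.array(c["cam_to_world"]));q=T[:3,:3]@p+T[:3,3]
    return q[0]/q[2]*c["fx"]+c["cx"],q[1]/q[2]*c["fy"]+c["cy"]
def down(a):  # tool x down, jaw axis at angle a from world x
    y=np.array([np.cos(a),np.sin(a),0]);x=np.array([0,0,-1.])
    return R.from_matrix(np.c_[x,y,np.cross(x,y)]).as_rotvec()
E
python3 - <<'E'
from h import *
c=manip.camera("top");s=manip.camera("scene")
im=c["image"][:,:,::-1]
P={}
for n,(u,v),z in[("small",(395,283),.07),("med",(532,307),.085),("large",(493,223),.1),("shaker",(424,210),.07),("jar",(360,174),.09)]:
    p=px2w(c,u,v,z);P[n]=p;print(n,np.round(p,4),"scene px",np.round(w2px(s,p),1))
for q in[(127,199),(290,168),(312,288),(145,319)]:print("pan",np.round(px2w(c,*q,.02),4))
print("scoop",px2w(c,160,214,.01),px2w(c,167,296,.01))
a=cv2.resize(im[150:350,340:560],None,fx=3.6,fy=3,interpolation=cv2.INTER_CUBIC)[:600]
cv2.imwrite("pics/c.png",cv2.resize(im[165:335,340:560],None,fx=3.5,fy=3.5,interpolation=cv2.INTER_CUBIC))
E
```

```text
small [ 0.4904 -0.1025  0.07  ] scene px [252.5 199.9]
med [ 0.4429 -0.3535  0.085 ] scene px [147.8 180.6]
large [ 0.5987 -0.2828  0.1   ] scene px [154.6 209.4]
shaker [ 0.6285 -0.1607  0.07  ] scene px [213.2 232. ]
jar [ 0.6958 -0.0389  0.09  ] scene px [269.9 245.1]
pan [0.665  0.4258 0.02  ]
pan [0.7236 0.0983 0.02  ]
pan [0.4827 0.0563 0.02  ]
pan [0.4258 0.3862 0.02  ]
scoop [0.63517033 0.36211743 0.01      ] [0.47028604 0.34612599 0.01      ]
```

View pics/c.png

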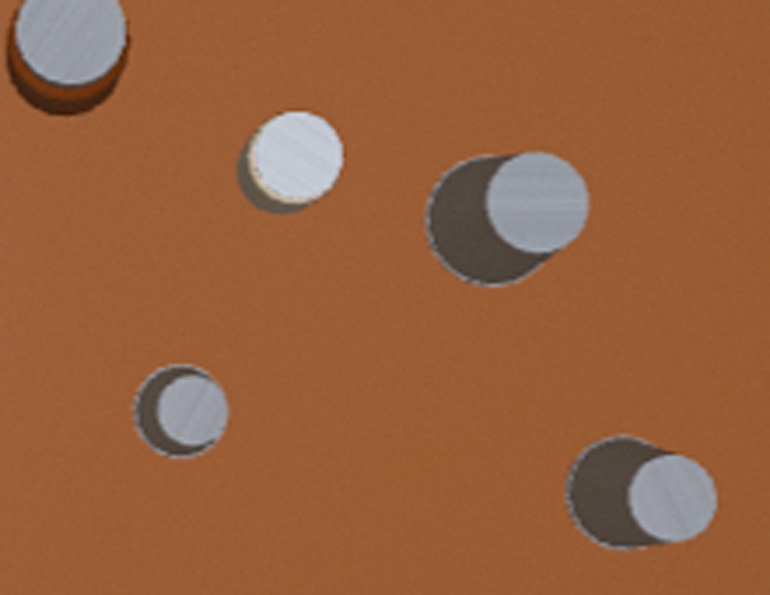

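Tops from the crop, in full-image pixels, are small (395.1,282.1), medium (532.3,307.3) and large (493.7,222.7). The diameters match 38/46/54 mm, and the scene reprojections agree. My plan is to grip each cup twice at 90° so it's centred, carry it over, then lower it until contact. The small cup goes first.

```bash
cat >> h.py <<'E'
TGT=np.array([0.579,0.212])
TOP={"small":(395.1,282.1,.07,.045),"med":(532.3,307.3,.085,.055),"large":(493.7,222.7,.1,.068)}
def st(m):print(m,"t=%.1f"%manip.get_time(),np.round(manip.get_position(),4),"w=%.4f"%manip.get_width(),"F",np.round(manip.get_contact_force(),2),flush=True)
def pick(n,a):
    c=manip.camera("top");u,v,h,g=TOP[n];x,y=px2w(c,u,v,h)[:2];z=g+.003
    manip.move_to([x,y,h+.06],down(a+np.pi/2));manip.servo_line([x,y,z],rate=.15)
    manip.command_gripper(0.02,20);st("centring")
    manip.command_gripper(0.085)
    manip.servo_line([x,y,z+.0005],down(a),rate=.15)
    manip.command_gripper(0.02,40);st("grip")
    manip.servo_line([x,y,z+.13],rate=.15);st("lifted")
def carry(n,a):
    manip.move_to([*TGT,TOP[n][3]+.133],down(a));st("over")
def lower(n,quick,thr=2.5,rate=.15):
    """go to rim height `quick` above counter, then 1 mm steps until contact"""
    g=TOP[n][3]+.003;f0=manip.get_contact_force()
    manip.servo_line([*TGT,g+quick],rate=rate)
    b=quick
    while b>-.001:
        b-=.001;manip.servo_line([*TGT,g+b],rate=.02)
        d=manip.get_contact_force()-f0
        if np.linalg.norm(d)>thr:break
    st("down b=%.4f"%b);print("dF",np.round(d,2));return b
def release(n):
    manip.command_gripper(0.085);st("open")
    manip.servo_line([*TGT,TOP[n][2]+.07],rate=.15);st("clear")
E
python3 - <<'E'
from h import *
q=manip.get_joint_positions();m=R.from_rotvec(manip.get_ee_rot()).as_matrix();print(np.round(m,3).tolist())
for a in np.arange(-4,5)*np.pi/4:
    for p in([.49,-.1025,.13],[.443,-.3535,.15],[.599,-.283,.16],[*TGT,.2]):
        s=manip.solve_ik(p,down(a));print(round(a,2),None if s is None else np.round(s[[0,5]],2) if hasattr(s,'shape') else (round(s[0],2),round(s[5],2)),end=' ')
    print()
E
```

```text
[[-0.0, 0.249, 0.968], [-0.001, 0.968, -0.249], [-1.0, -0.001, 0.0]]
-3.14 None -3.14 [-0.69  2.45] -3.14 None -3.14 None 
-2.36 [-0.23  2.13] -2.36 [-0.69  1.66] -2.36 [-0.46  1.9 ] -2.36 None 
-1.57 [-0.23  1.34] -1.57 [-0.69  0.88] -1.57 [-0.46  1.11] -1.57 [0.33 1.9 ] 
-0.79 [-0.23  0.56] -0.79 [-0.69  0.09] -0.79 [-0.46  0.33] -0.79 [0.33 1.12] 
0.0 [-0.23 -0.23] 0.0 [-0.69 -0.69] 0.0 [-0.46 -0.46] 0.0 [0.33 0.33] 
0.79 [-0.23 -1.02] 0.79 [-0.69 -1.48] 0.79 [-0.46 -1.24] 0.79 [ 0.33 -0.45] 
1.57 [-0.23 -1.8 ] 1.57 [-0.69 -2.27] 1.57 [-0.46 -2.03] 1.57 [ 0.33 -1.24] 
2.36 None 2.36 None 2.36 None 2.36 [ 0.33 -2.02] 
3.14 None 3.14 [-0.69  2.45] 3.14 None 3.14 None
```

```bash
python3 - <<'E'
from h import *
a=-np.pi/4
pick("small",a)
w=manip.get_width()
carry("small",a)
c=manip.camera("scene");cv2.imwrite("pics/s1.png",c["image"][60:340,80:520,::-1])
if w>.03: lower("small",.008)
E
```

```text
centring t=4.2 [ 0.4926 -0.1028  0.049 ] w=0.0445 F [-1.1   0.02  7.4 ]
grip t=6.9 [ 0.4922 -0.1027  0.049 ] w=0.0435 F [-1.86  0.11  5.96]
lifted t=7.9 [ 0.4915 -0.1025  0.1773] w=0.0437 F [-0.12 -0.53 -1.33]
over t=9.2 [0.5788 0.2108 0.1776] w=0.0437 F [-0.24  0.17 -1.72]
down b=0.0050 t=10.9 [0.5792 0.2121 0.0531] w=0.0436 F [-1.07  1.23  1.03]
dF [-1.28  0.59  2.27]
```

View pics/s1.png

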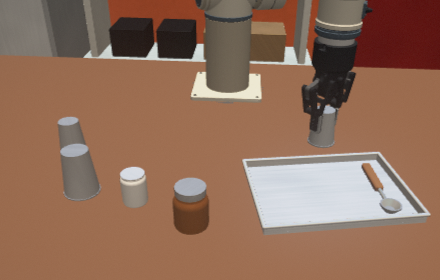

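The small cup hangs upright in the gripper, about (322,125) in the crop. The TCP is exactly 4 mm above where it gripped, so the rim is on the pan. I'll release it, lift clear and pick up the medium cup, then check its seating from the top view.

```bash
python3 - <<'E'
from h import *
a=-np.pi/4
release("small")
pick("med",a)
c=manip.camera("top");cv2.imwrite("pics/t2.png",cv2.resize(c["image"][150:330,110:330,::-1],None,fx=3.3,fy=3.3,interpolation=cv2.INTER_CUBIC))
u,v=w2px(c,[*TGT,.074]);print("expected top px",u,v,"crop",(u-110)*3.3,(v-150)*3.3)
print("rim crop",(np.array(w2px(c,[*TGT,.004]))-[110,150])*3.3)
E
```

```text
open t=11.4 [0.579 0.212 0.053] w=0.0848 F [-0.18 -0.57 -0.49]
clear t=12.2 [0.5785 0.2118 0.1395] w=0.0847 F [-0.39 -0.18 -0.65]
centring t=15.6 [ 0.443  -0.3545  0.0594] w=0.0539 F [-0.57  0.19  5.83]
grip t=18.1 [ 0.4426 -0.3542  0.0591] w=0.0528 F [-1.22  0.27  5.1 ]
lifted t=19.1 [ 0.4419 -0.3536  0.1871] w=0.0528 F [ 0.   -0.04 -2.19]
expected top px 228.39791058607193 238.17167376405092 crop 390.71310493403735 290.96652342136804
rim crop [411.73870016 300.43182539]
```

View pics/t2.png

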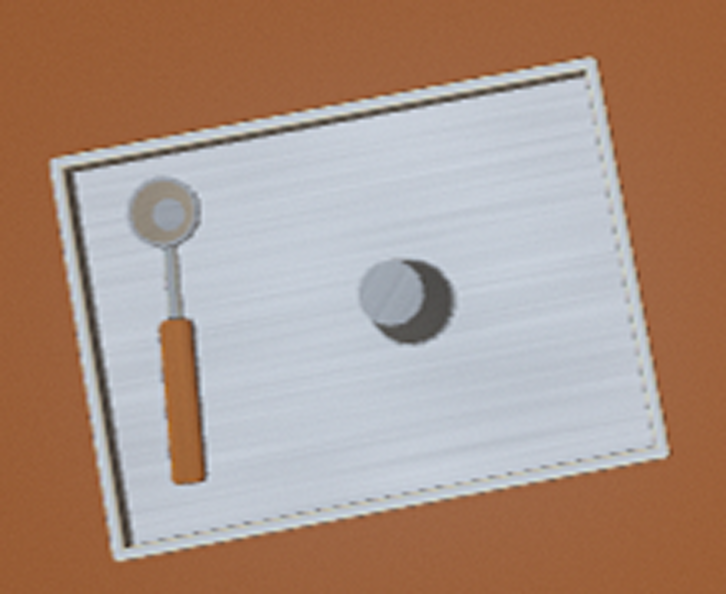

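The small cup stands upright with its top at crop (391.5,292.5), against (390.7,291.0) predicted, so it's within 1 mm. Next I lower the medium cup over it in guarded steps.

```bash
python3 - <<'E'
from h import *
a=-np.pi/4
carry("med",a)
manip.hold(.3)
b=lower("med",.035,thr=3,rate=.1)
if b<.0065:
    release("med")
    pick("large",a)
c=manip.camera("top");cv2.imwrite("pics/t3.png",cv2.resize(c["image"][150:330,110:330,::-1],None,fx=3.3,fy=3.3,interpolation=cv2.INTER_CUBIC))
for z in(.089,.004):print("crop",(np.array(w2px(c,[*TGT,z]))-[110,150])*3.3)
E
```

```text
over t=21.3 [0.5793 0.2111 0.188 ] w=0.0527 F [ 0.81  0.47 -0.14]
down b=0.0050 t=30.2 [0.5792 0.2121 0.0633] w=0.0526 F [-0.64  0.15  2.15]
dF [0.08 0.87 3.57]
open t=30.6 [0.579 0.212 0.063] w=0.0849 F [-0.1  -0.52  0.77]
clear t=31.4 [0.5785 0.2118 0.1544] w=0.0849 F [ 0.05  0.12 -0.69]
centring t=34.6 [ 0.6004 -0.2843  0.0729] w=0.0613 F [0.01 1.63 4.77]
grip t=37.0 [ 0.5996 -0.2843  0.0723] w=0.0607 F [-0.47  0.33  5.63]
lifted t=38.0 [ 0.5985 -0.2837  0.1998] w=0.0607 F [ 0.74 -0.32 -1.96]
crop [385.85441874 288.77924018]
crop [411.73870016 300.43182539]
```

View pics/t3.png

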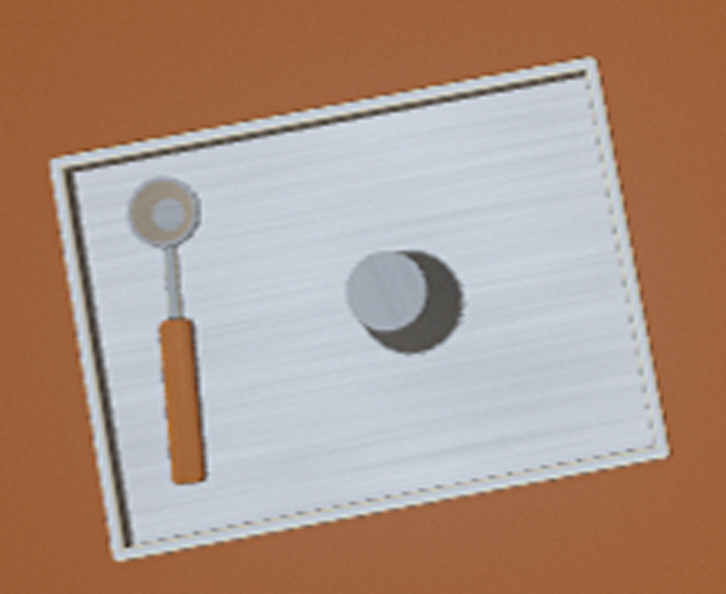

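The medium cup is home: its top is at crop (387,290.5) against (385.9,288.8) predicted, and contact came exactly at pan height. The large cup is next.

```bash
python3 - <<'E'
from h import *
a=-np.pi/4
carry("large",a)
manip.hold(.3)
b=lower("large",.035,thr=3,rate=.1)
if b<.0065:
    release("large")
    manip.move_to([.5,.0,.3],down(a))
c=manip.camera("top");A=cv2.resize(c["image"][150:330,110:330,::-1],None,fx=2.4,fy=2.4,interpolation=cv2.INTER_CUBIC)
for z in(.104,.004):print("crop",(np.array(w2px(c,[*TGT,z]))-[110,150])*2.4)
s=manip.camera("scene");B=s["image"][140:300,310:510,::-1];B=cv2.resize(B,(262,432*262//327//1)) if 0 else cv2.resize(B,None,fx=1.35,fy=2.7*.5)
B=cv2.copyMakeBorder(B,0,A.shape[0]-B.shape[0],0,0,cv2.BORDER_CONSTANT)
cv2.imwrite("pics/t4.png",np.hstack([A,B]));st("end")
E
```

```text
over t=39.9 [0.5794 0.2111 0.201 ] w=0.0608 F [-0.73  0.35 -2.07]
down b=0.0050 t=48.8 [0.5792 0.2121 0.0763] w=0.0610 F [-0.93 -1.41  2.45]
dF [-1.17 -1.84  3.84]
open t=49.2 [0.579 0.212 0.076] w=0.0848 F [ 1.28 -0.03  0.41]
clear t=49.9 [0.5785 0.2118 0.1694] w=0.0854 F [-0.22  0.16  0.11]
crop [276.98866533 208.38588323]
crop [299.44632739 218.49587301]
end t=51.0 [0.5002 0.0009 0.299 ] w=0.0851 F [ 1.54  0.3  -0.4 ]
```

View pics/t4.png

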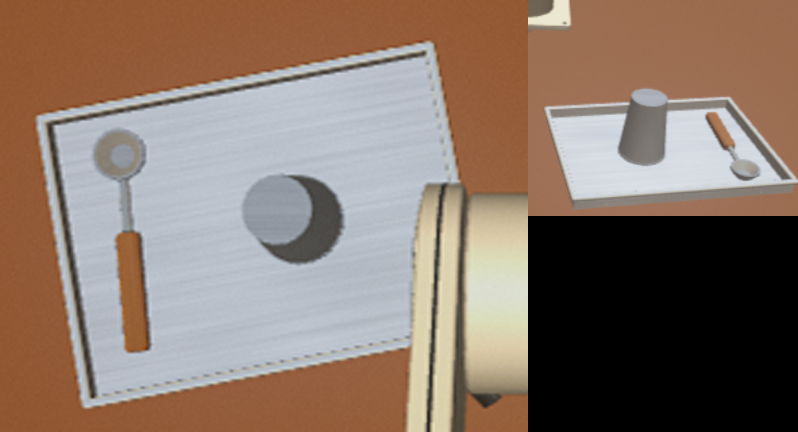

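The large cup stands flat on the pan with its top at crop (277,210) against (277,208.4) predicted. The scoop hasn't moved and the arm is clear, so I'm handing in.

```bash
python3 -c "
from rig import manip
manip.sign_off();print(manip.get_time())"
```

```text
the job is handed in; nothing more can be done
the job is handed in; nothing more can be done
```

The three cups are nested mouth-down on the pan, and I handed the job in at about 51 s of the 72 s allowed. The hand-in gave no verdict.

- **Method:** I gripped each cup twice at 90° to centre it. I then carried it over and lowered it in 1 mm steps until it touched the pan.
- **Seating:** each cup touched down with the tool about 4 mm higher than where it had gripped the cup on the counter. That matches the pan floor height, so every rim should be flat on it.
- **Force:** contact force changed by less than 5 N for every cup, and I saw no sign of jamming.
- **Position:** the last top view put the large cup's top within about 1–2 mm of where it should be. It looks upright in the scene view.
- **Other objects:** the scoop is where it was. The arm never went down near the jar or the shaker, but I didn't measure them again at the end.

No check failed or disagreed with another.

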